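# Bed the bar in the punch vise and make one flywheel stroke

### The arm

A 7-joint arm with a two-finger parallel gripper is mounted at the origin on a cart in front of the work surface, level with it; the furniture and walls round the work are solid. World frame = base frame: x ahead of the robot, y to its left, z up, the work surface at z = 0. Lengths are in m, angles in rad, forces in N, time in s.
With the tool pointing down it reaches from about 0.4 to 0.875 m from the base axis. Payload 4.4 kg.
Tool frame: the origin (TCP) lies midway between the tips of the shut fingers; the grasp point (between the pads) lies env.grip_point_offset behind it (env.grip_point_offset is the distance from the TCP to the grasp point, in m); z points along the fingers, y is the direction in which the jaws open and shut (so a half turn about z gives the same grasp; the last joint's range is limited). The gripper opens to 85 mm and grips with 20 to 120 N. Pads are 22 mm wide; open, the fingers measure 114 mm over their backs; the gripper's body (76 mm by 85 mm) begins 54 mm behind the grasp point. The pads swing forward as they close: fully open they stand 13 mm farther back than shut.
Start: joints at [-1.413, 0.628, 0.038, 1.517, -0.027, 0.996, -0.02], TCP at [0.144, 0.634, 0.231] pointing down, gripper open.
Joint ranges: [-3.06, 3.06], [-0.37, 2.12], [-1.25, 1.32], [0.18, 2.47], [-1.1, 4.24], [0.23, 1.98], [-2.94, 2.94]. Speed limits (rad/s): [2.57, 2.57, 3.14, 3.14, 3.14, 3.14, 3.14].

### API

Orientations are given as a rotation vector (axis times angle).
In Python, from plant import env gives the robot as it stands.
- The arm moves only by the shell command python3 -m jog 'ROWS' [FORCE]. ROWS is JSON, a list of rows, each a list of 7 numbers: the shift along the tool's x, y, z each as a share of 0.15 m, from -1 to 1, then the turn, a rotation vector about the tool's x, y, z each as a share of pi/4 rad, from -1 to 1, then the opening, from -1 (shut) to 1 (fully open). In form: [[dx, dy, dz, ax, ay, az, gripper], ...]. A call has 1 to 8 rows; each row is the pose to reach, as a shift and turn from the pose commanded when the call began, along the tool's axes at that moment; what a row does not reach only later rows make up. A row lasts 1/8 s, in which the tool goes at most 62.5 mm and 10.7 degrees, less where a joint would pass 70% of its speed; a pose out of reach is approached as far as the arm can. A call with a number of a shift or a turn outside -1 to 1 is refused whole. A call with a gripper value outside its range is refused whole. The fingers move at their own pace and stop on an object; FORCE is the grip in N (left out, the last holds). Time passes only in rows, so rows that repeat a pose let the fingers close. It gives the time, the measured TCP pose, the force and the opening at its end, in the units of the state.
- env.state(): the state, without advancing time (a new reading comes with each control period).
- env.grab_frame(name): name is "side" or "top"; returns (picture, depth): 480x640x3 uint8, red, green, blue; 480x640 float32, m along the optical axis (not along the pixel's ray), 0 where there is no reading.
- env.calibration(name): a dict with "K" (3x3 intrinsics, pixels), "R" (3x3) and "t" (3): a world point X has camera coordinates R X + t. Camera axes: x right, y down, z forward; pixel columns grow to the right and rows downward; lengths in m; the calibration is good to about 2 mm. A picture is of the moment at which its call begins. calibration takes no time and is no camera call.
- env.close_job(): hands the job in, once; it reports no verdict.
The state is a dict: "time": time; "q": joint angles; "joint_vel": joint speeds; "joint_efforts": joint torques, N m; "tcp_pos": TCP position; "tool_rot": TCP orientation; "force": force on the tool from outside, world axes, zero at the start; "wrist_torque": the same for the moment, N m; "grip_width": finger opening in m.
Only numpy, scipy, OpenCV 4.12 (cv2) and the standard library are available. Lean on these libraries where they do the work, as an engineer would, in place of code of your own. Each camera call takes 0.05 s, during which the arm holds its last target. There are 200 camera calls.

### The job

Make one stroke with the small bench punch. First press or tap the bar in its vise straight down until it beds solidly on the parallels beneath it, so that the punch will mark its side at the right height; only then turn the flywheel anticlockwise (seen from above) by its upright handles through exactly one revolution, so that the thick handle and the rim mark come back to the index tab, changing hands at the overarm as the hand cannot pass it. Do not overrun the mark, never start the wheel while the bar is proud, and leave the loose things round the press where they are.

Things in the scene. Friction and masses are not known exactly. Their poses are not given: they have to be found in the camera images.
- press: grey bench punch fixed to the bench: base plate 12 mm thick, x -85 to +130 mm, y -220 to +90 mm, flywheel on top, vise with its slot along x right of the wheel at y -150 mm. Origin on the bench top below the flywheel's axis; x points to its back, y to its left, z up (turned by -0.2 to 0.4 rad)
- wheel_axis (a point): point on the fixed, upright flywheel axis at the height of the rim's top, 83 mm above the bench; the two handles stand 60 mm from the axis, opposite one another
- overarm (a point): middle of the top of the fixed overarm, 22 mm wide, 121 to 133 mm above the bench, which runs from a column (press x +101 to +127 mm, 34 mm wide, 133 mm high) to the wheel's axis, where it ends in a round boss of 14 mm radius, 134 mm high. The handles pass beneath it with 3 mm to spare; fingers do not
- index_tab (a point): inner end of the small steel index tab fixed beside the rim, 83 mm above the bench, at 75 degrees from the press's +x towards its +y; it reaches outward to 111 mm from the axis
- flywheel (a joint): angle of the wheel (rad): 0 at the start, mark at the index tab; grows anticlockwise from above, 6.283 after one revolution. A stop bars turning back past 0; nothing stops it at 6.283, it can run on 1 rad. Steel disc, 82 mm radius; stays where left; takes about 0.08 N m (1.5 N at a handle)
- thick_handle (a point): middle of the thick upright handle with a freely spinning black sleeve, 22 mm diameter, 84 to 118 mm above the bench; this point is at 101 mm and moves with the wheel. At the start, and again after one revolution, it stands beside the index tab (75 degrees from the press's +x towards its +y)
- thin_handle (a point): middle of the thin upright handle with a freely spinning black sleeve, 12 mm diameter, same heights, opposite the thick one; moves with the wheel
- bar (a joint): how far the bar is pushed down in the vise (m): 0 is 10 mm proud, 0.010 is bedded on the parallels, where it stops solidly. Starts between 0 and 0.005. The jaws grip it: about 5 to 6 N moves it down; it stays where it is left
- bar_top (a point): middle of the bar's top face, the place to press; moves with it; 60 mm above the bench when bedded. Plain aluminium bar 90 mm along the press's x, 24 mm wide, 26 mm high; the jaws beside it, each 14 mm thick, are 47 mm high. The guide of the punch slide, between bar and wheel, is 64 mm high and ends 42 mm from this point, the punch 33 mm from it
- ram (a joint): travel of the level punch slide (m) towards the bar's side: 0 drawn back, 0.020 forward, just touching the side of a bedded bar, after half a revolution of the wheel, 0 again after a whole one; driven only by the wheel through a crank and rod beneath it
- flux_jar: small white jar with a yellow cap, 46 mm across, 41 mm tall, left of the press; bystander, origin under its centre
- tweezers_c: steel tweezers 130 x 15 x 8 mm lying on the front edge of the press base plate; bystander, origin under its centre
- plaster_block: chipped white casting block 48 x 71 x 42 mm, right of the press; bystander, origin under its centre
- wax_block: green wax block 32 x 61 x 18 mm, left; bystander, origin under its centre
- charcoal_block: black charcoal block 45 x 71 x 22 mm, left; bystander, origin under its centre
- pliers_grey: pliers with grey grips 128 x 51 x 10 mm, right; bystander, origin under its centre

How it is judged:
By the outcome, as a careful person would: the job done as asked, in the order asked, and still so for the second after the job is handed in, with the robot touching nothing.
It also fails if it takes over 72 s, if anything falls off the work surface, if the arm or the gripper's body presses on something with over 40 N, if the wrist force passes 120 N, or if a joint passes its speed limit or range.

## Working session

There is one attempt and no reset: what is moved stays moved. The work goes in short steps, Python scripts to look and compute and a shell command to move; the robot and the scene stay as the last step left them, time stands still between calls to the robot, and variables do not carry over. Pictures are saved under pics/ and viewed, about 8 in all and at most 12, crops included, and the job is handed in when it is done.

```bash
ls; mkdir -p pics; python3 - <<'E'
from plant import env
import cv2,numpy as np
s=env.state();print(s['time'],s['tcp_pos'],s['tool_rot'],s['grip_width'],env.grip_point_offset)
for n in('top','side'):
    p,d=env.grab_frame(n);cv2.imwrite(f'pics/{n}0.png',p[:,:,::-1]);np.save(f'pics/{n}0.npy',d)
    c=env.calibration(n);print(n,c['K'].tolist(),c['R'].round(4).tolist(),c['t'].round(4).tolist(),(-c['R'].T@c['t']).round(3))
E
```

```text
pics
0.0 [0.1441085  0.63317832 0.23036337] [-3.50887815e-01 -3.12175370e+00  3.02850728e-03] 0.08536525326250143 0.0187
top [[479.30202721190113, 0.0, 323.31279654227933], [0.0, 479.30202721190113, 235.99072999502474], [0.0, 0.0, 1.0]] [[-0.0077, -1.0, -0.0052], [-0.9826, 0.0085, -0.1857], [0.1857, 0.0037, -0.9826]] [0.0385, 0.6489, 0.967] [0.458 0.029 1.071]
side [[513.2635356607087, 0.0, 317.49299649493605], [0.0, 513.2635356607087, 242.4111890524639], [0.0, 0.0, 1.0]] [[0.1087, -0.9941, -0.0043], [-0.8608, -0.092, -0.5006], [0.4972, 0.0581, -0.8657]] [-0.0384, 0.6271, 0.9946] [ 0.049 -0.038  1.175]
```

View pics/top0.png

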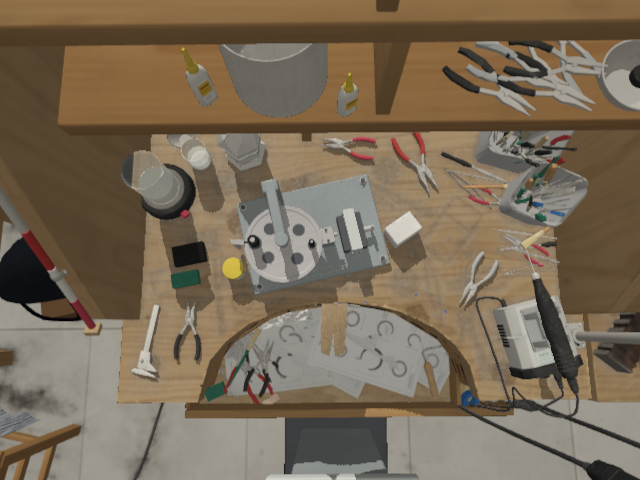

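View pics/side0.png

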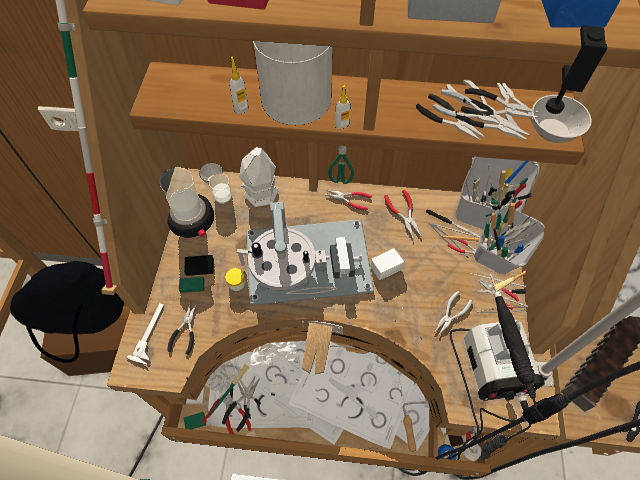

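```bash
python3 - <<'E'
import cv2,numpy as np
a=cv2.imread('pics/top0.png')[165:305,220:430];b=cv2.imread('pics/side0.png')[190:310,220:410]
a=cv2.resize(a,(798,532),interpolation=cv2.INTER_CUBIC);b=cv2.resize(b,(798,504),interpolation=cv2.INTER_CUBIC)
cv2.imwrite('pics/c1.png',a);cv2.imwrite('pics/c2.png',b)
E
```

```text
(no output)
```

View pics/c1.png

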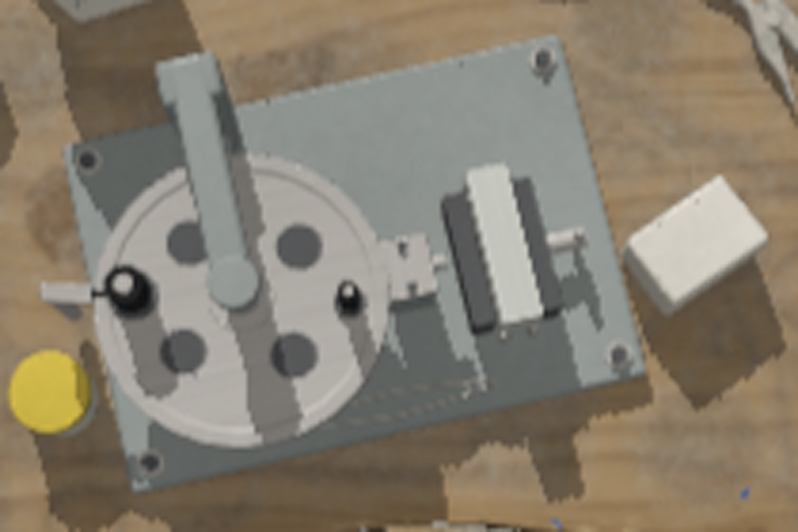

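View pics/c2.png

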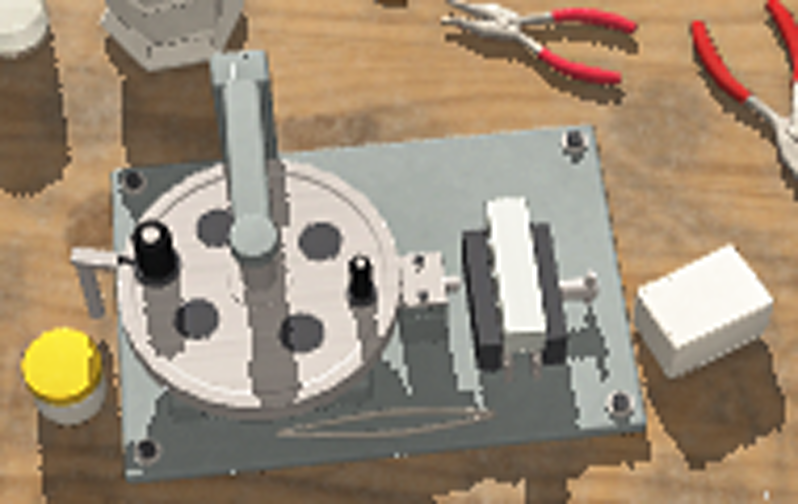

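```bash
cat > h.py <<'E'
from plant import env
import numpy as np
C={n:env.calibration(n) for n in('top','side')}
def ray(n,px):
    c=C[n];d=c['R'].T@np.linalg.solve(c['K'],[px[0],px[1],1.]);return -c['R'].T@c['t'],d/np.linalg.norm(d)
def tri(a,b):
    A=np.zeros((3,3));v=np.zeros(3);rs=[ray('top',a),ray('side',b)]
    for o,d in rs:
        P=np.eye(3)-np.outer(d,d);A+=P;v+=P@o
    X=np.linalg.solve(A,v);return X,[np.linalg.norm((np.eye(3)-np.outer(d,d))@(X-o))for o,d in rs][0]
def plane(n,px,z):
    o,d=ray(n,px);return o+d*(z-o[2])/d[2]
E
python3 - <<'E'
from h import *
F={'thick':((122,282),(151,232),.12),'thin':((348,288),(361,262),.12),'boss':((233,281),(254,238),.134),'bar1':((468,168),(486,202),.066),'bar2':((505,163),(523,197),.066),'bar3':((541,318),(542,325),.066),'bar4':((500,326),(505,335),.066),
'tabend':((44,291),(76,256),.083),'baseBR':((556,38),(594,127),.012),'baseFR':((646,373),(645,430),.012),'baseFL':((134,490),(130,478),.012),'baseBL':((68,146),(113,170),.012)}
P={}
for k,(a,b,z) in F.items():
    a=np.array(a)/3.8+[220,165]-.37;b=np.array(b)/4.2+[220,190]-.38
    X,e=tri(a,b);print(k,X.round(4),round(e,4),plane('top',a,z).round(4),plane('side',b,z).round(4));P[k]=(plane('top',a,z)+plane('side',b,z))/2
c=(P['thick']+P['thin'])/2;d=P['thick']-P['thin'];yaw=np.arctan2(d[1],d[0])-np.radians(75)
print('axis',c,np.linalg.norm(d),'yaw',yaw)
B=P
for u,v in(('baseBR','baseFR'),('baseBL','baseFL')):
    d=P[u]-P[v];print('yaw base',np.arctan2(d[1],d[0]))
d=P['baseBL']-P['baseBR'];print(np.arctan2(-d[0],d[1]))
b=sum(P[k] for k in('baseBL','baseBR','baseFL','baseFR'))/4
for y in (yaw,.24,.21):
    R=np.array([[np.cos(y),-np.sin(y)],[np.sin(y),np.cos(y)]]);print(y,'axis from base',b[:2]-R@[.0225,-.065], 'bar c',sum(P['bar%d'%i] for i in(1,2,3,4))/4, c[:2]+R@[0,-.15])
E
```

```text
thick [0.6336 0.1777 0.1191] 0.0001 [0.6334 0.1775 0.12  ] [0.6331 0.1776 0.12  ]
thin [0.6304 0.0579 0.1129] 0.0002 [0.6292 0.0575 0.12  ] [0.6265 0.0575 0.12  ]
boss [0.6324 0.1182 0.1254] 0.0002 [0.6309 0.1172 0.134 ] [0.6276 0.1172 0.134 ]
bar1 [ 0.7087 -0.0081  0.0596] 0.0014 [ 0.7074 -0.0092  0.066 ] [ 0.7046 -0.0069  0.066 ]
bar2 [ 0.7095 -0.0294  0.0678] 0.0008 [ 0.7102 -0.0303  0.066 ] [ 0.7104 -0.0286  0.066 ]
bar3 [ 0.6185 -0.0471  0.0805] 0.0005 [ 0.6209 -0.0487  0.066 ] [ 0.6258 -0.0466  0.066 ]
bar4 [ 0.6164 -0.0258  0.0673] 0.0002 [ 0.6166 -0.0257  0.066 ] [ 0.6171 -0.026   0.066 ]
tabend [0.6368 0.2275 0.076 ] 0.0001 [0.6356 0.2262 0.083 ] [0.6331 0.2257 0.083 ]
baseBR [ 0.8045 -0.0679  0.0033] 0.0013 [ 0.8014 -0.0659  0.012 ] [ 0.7993 -0.0689  0.012 ]
baseFR [ 0.5983 -0.1148 -0.0033] 0.0009 [ 0.5965 -0.1136  0.012 ] [ 0.591  -0.1129  0.012 ]
baseFL [0.5314 0.1857 0.0044] 0.0003 [0.5308 0.1849 0.012 ] [0.5283 0.184  0.012 ]
baseBL [0.7376 0.2308 0.0075] 0.0015 [0.7366 0.2284 0.012 ] [0.7349 0.2312 0.012 ]
axis [0.63053634 0.11750938 0.12      ] 0.1201943219740433 yaw 0.21655197000608828
yaw base 0.21829974477263783
yaw base 0.21659228279342782
0.21405877460943032
0.21655197000608828 axis from base [0.62889587 0.11705542] bar c [ 0.66413521 -0.02776064  0.066     ] [ 0.66276585 -0.02898724]
0.24 axis from base [0.62753071 0.11619664] bar c [ 0.66413521 -0.02776064  0.066     ] [ 0.66619173 -0.02819132]
0.21 axis from base [0.62928089 0.11728964] bar c [ 0.66413521 -0.02776064  0.066     ] [ 0.66180532 -0.02919526]
```

```bash
cat >> h.py <<'E'
from scipy.spatial.transform import Rotation as Rot
AX=np.array([.630,.1172]);YAW=.2165
Rp=np.array([[np.cos(YAW),-np.sin(YAW)],[np.sin(YAW),np.cos(YAW)]])
def p2w(x,y):return AX+Rp@[x,y]
def Rgoal(): # tool x=press y, tool y=press x, z down
    return np.column_stack([[*Rp[:,1],0],[*Rp[:,0],0],[0,0,-1]])
def go(pts,rot=True,p0=None,r0=None):
    s=env.state();p=np.array(s['tcp_pos']) if p0 is None else p0;R=Rot.from_rotvec(s['tool_rot']) if r0 is None else r0
    rv=(R.inv()*Rot.from_matrix(Rgoal())).as_rotvec()/(np.pi/4)
    for q in pts:print('shift',(R.inv().apply(np.array(q)-p)/.15).round(3).tolist(),'turn',rv.round(3).tolist())
E
python3 - <<'E'
from h import *
go([(.25,.55,.25),(.36,.45,.25),(.663,-.029,.1)])
for n in('top','side'):
    d=np.load(f'pics/{n}0.npy');c=C[n];v,u=np.mgrid[:480,:640];P=np.stack([u,v,np.ones_like(u)],-1)@np.linalg.inv(c['K']).T*d[...,None]
    W=(P-c['t'])@c['R'];W=W[d>0]
    xs=np.arange(0,1.1,.1);ys=np.arange(-.4,.75,.1)
    print(n,'cols y',ys.round(1))
    for x in xs:
        print(round(x,1),[ (lambda m:round(float(np.percentile(W[m,2],98)),2) if m.sum()>5 else None)((abs(W[:,0]-x)<.05)&(abs(W[:,1]-y)<.05)) for y in ys])
E
```

```text
shift [-0.812, -0.385, -0.129] turn [-0.002, 0.001, 1.439]
shift [-1.675, -0.872, -0.129] turn [-0.002, 0.001, 1.439]
shift [-4.353, -3.536, 0.876] turn [-0.002, 0.001, 1.439]
top cols y [-0.4 -0.3 -0.2 -0.1 -0.   0.1  0.2  0.3  0.4  0.5  0.6  0.7]
0.0 [-0.79, -0.79, -0.7, None, None, -0.69, -0.7, -0.79, -0.79, -0.79, -0.79, -0.79]
0.1 [-0.79, -0.79, -0.0, -0.0, -0.0, -0.0, -0.69, -0.79, -0.79, -0.79, -0.79, -0.79]
0.2 [-0.19, 0.35, -0.01, -0.0, -0.0, -0.0, -0.01, -0.19, -0.19, None, -0.79, -0.79]
0.3 [0.41, 0.39, -0.19, -0.19, -0.19, -0.19, -0.19, 0.0, 0.0, 0.0, None, None]
0.4 [0.17, 0.1, -0.0, -0.26, -0.04, -0.26, -0.0, 0.01, 0.01, 0.0, None, None]
0.5 [0.17, 0.11, 0.0, 0.0, -0.0, 0.01, 0.01, 0.01, 0.31, 0.33, None, None]
0.6 [0.15, 0.01, 0.0, 0.04, 0.08, 0.13, 0.12, 0.02, 0.45, 0.46, None, None]
0.7 [0.2, 0.02, 0.04, 0.04, 0.08, 0.13, 0.13, 0.04, 0.5, 0.48, None, None]
0.8 [0.48, 0.63, 0.63, 0.63, 0.63, 0.63, 0.63, 0.63, 0.63, None, None, None]
0.9 [0.43, 0.42, 0.41, 0.39, 0.41, 0.39, 0.42, 0.39, 0.43, None, None, None]
1.0 [None, None, None, None, None, None, None, None, None, N
[... 247 characters left out ...]
 [0.46, 0.43, -0.19, -0.19, -0.19, -0.19, -0.19, -0.19, -0.19, -0.79, -0.79, -0.79]
0.3 [0.6, 0.42, -0.19, -0.19, -0.19, -0.19, -0.19, 0.0, 0.0, 0.0, -0.79, -0.79]
0.4 [0.17, 0.1, -0.0, -0.26, -0.04, -0.26, -0.0, 0.01, 0.01, 0.19, -0.78, -0.79]
0.5 [0.17, 0.11, 0.0, 0.0, 0.0, 0.01, 0.01, 0.01, 0.3, 0.34, None, -0.55]
0.6 [0.15, 0.01, 0.0, 0.04, 0.08, 0.13, 0.12, 0.02, 0.45, 0.51, None, -0.39]
0.7 [0.64, 0.02, 0.04, 0.04, 0.08, 0.13, 0.13, 0.04, 0.62, 0.66, None, -0.3]
0.8 [0.67, 0.66, 0.67, 0.66, 0.66, 0.63, 0.64, 0.63, 0.63, 0.65, None, None]
0.9 [0.46, 0.63, 0.45, 0.45, 0.46, 0.47, 0.49, 0.45, 0.49, None, None, 0.5]
1.0 [None, None, None, None, None, None, None, None, None, None, 0.5, 0.5]
```

```bash
python3 -m jog '[[-0.4,-0.2,-0.1,0,0,0.25,-1],[-0.8,-0.4,-0.15,0,0,0.5,-1],[-0.98,-0.55,-0.15,0,0,0.7,-1],[-0.98,-0.55,-0.15,0,0,0.7,-1]]' 40; python3 - <<'E'
from h import *
go([(.36,.40,.25),(.43,.27,.25)])
E
```

```text
time: 0.6
tcp_pos: [0.2733, 0.5169, 0.254]
tool_rot: [1.196, 2.902, -0.002]
force: [0.2, 0.8, 0.5]
grip_width: 0.0123
shift [-0.959, -0.146, 0.03] turn [0.001, 0.004, 0.729]
shift [-1.901, -0.432, 0.033] turn [0.001, 0.004, 0.729]
```

```bash
python3 -m jog '[[-0.35,-0.05,0,0,0,0.2,-1],[-0.7,-0.1,0.03,0,0,0.4,-1],[-0.96,-0.15,0.03,0,0,0.6,-1],[-0.96,-0.15,0.03,0,0,0.73,-1],[-0.96,-0.15,0.03,0,0,0.73,-1]]'; python3 - <<'E'
from h import *
go([(.42,.27,.25),(.50,.12,.22),(.663,-.029,.12)])
E
```

```text
time: 1.23
tcp_pos: [0.3558, 0.4048, 0.249]
tool_rot: [-1.955, -2.458, 0.001]
force: [0.4, -0.2, 0.9]
grip_width: -0.0004
shift [-0.972, 0.215, -0.007] turn [-0.001, -0.0, 0.013]
shift [-2.066, 0.51, 0.192] turn [-0.001, -0.0, 0.013]
shift [-3.279, 1.346, 0.858] turn [-0.001, -0.0, 0.013]
```

```bash
python3 -m jog '[[-0.35,0.1,0,0,0,0,-1],[-0.7,0.17,0,0,0,0,-1],[-1,0.25,0,0,0,0.01,-1]]'; python3 -m jog '[[-0.35,0.1,0.05,0,0,0,-1],[-0.7,0.2,0.1,0,0,0,-1],[-1,0.3,0.15,0,0,0,-1]]';python3 -m jog '[[-0.35,0.15,0,0,0,0,-1],[-0.7,0.4,0.1,0,0,0,-1],[-1,0.6,0.2,0,0,0,-1],[-1,0.6,0.2,0,0,0,-1]]'; python3 - <<'E'
from h import *
go([(.663,-.029,.12),(.663,-.029,.07),(.663,-.029,.06)])
E
```

```text
time: 1.6
tcp_pos: [0.4263, 0.2658, 0.2491]
tool_rot: [-1.963, -2.453, 0.0]
force: [0.6, 0.5, 0.5]
grip_width: -0.0001
time: 1.98
tcp_pos: [0.5031, 0.1291, 0.2265]
tool_rot: [-1.963, -2.452, -0.001]
force: [0.6, 1.5, 0.1]
grip_width: -0.0
time: 2.48
tcp_pos: [0.6243, -0.0018, 0.1947]
tool_rot: [1.971, 2.445, -0.004]
force: [-1.1, 0.6, -0.9]
grip_width: 0.0003
shift [-0.231, 0.215, 0.499] turn [-0.002, 0.003, -0.003]
shift [-0.23, 0.215, 0.832] turn [-0.002, 0.003, -0.003]
shift [-0.23, 0.215, 0.899] turn [-0.002, 0.003, -0.003]
```

```bash
python3 -m jog '[[-0.23,0.215,0.2,0,0,0,-1],[-0.23,0.215,0.5,0,0,0,-1],[-0.23,0.215,0.7,0,0,0,-1],[-0.23,0.215,0.75,0,0,0,-1],[-0.23,0.215,0.75,0,0,0,-1]]' 60; python3 -m jog '[[0,0,0.03,0,0,0,-1],[0,0,0.06,0,0,0,-1],[0,0,0.08,0,0,0,-1],[0,0,0.08,0,0,0,-1]]';python3 - <<'E'
from h import *
go([(.663,-.029,.06)])
E
```

```text
time: 3.1
tcp_pos: [0.6616, -0.0234, 0.0846]
tool_rot: [-1.966, -2.45, -0.001]
force: [0.8, 0.5, -0.2]
grip_width: -0.0001
time: 3.6
tcp_pos: [0.6613, -0.0248, 0.0722]
tool_rot: [-1.969, -2.448, 0.0]
force: [-0.5, -0.3, 0.3]
grip_width: 0.0003
shift [-0.03, 0.005, 0.081] turn [-0.0, -0.0, -0.001]
```

```bash
for k in 1; do python3 -m jog '[[-0.03,0,0,0,0,0,-1],[-0.03,0,0.02,0,0,0,-1],[-0.03,0,0.03,0,0,0,-1],[-0.03,0,0.03,0,0,0,-1]]'; python3 -m jog '[[0,0,0.01,0,0,0,-1],[0,0,0.02,0,0,0,-1],[0,0,0.02,0,0,0,-1]]'; python3 -m jog '[[0,0,0.01,0,0,0,-1],[0,0,0.02,0,0,0,-1],[0,0,0.02,0,0,0,-1]]'; done
```

```text
time: 4.1
tcp_pos: [0.6629, -0.0303, 0.0682]
tool_rot: [1.969, 2.446, -0.0]
force: [-0.5, -2.5, 3.0]
grip_width: -0.0001
time: 4.47
tcp_pos: [0.6629, -0.0301, 0.0652]
tool_rot: [1.969, 2.446, -0.0]
force: [-0.5, -3.2, 4.3]
grip_width: 0.0
time: 4.85
tcp_pos: [0.6629, -0.0298, 0.0621]
tool_rot: [1.969, 2.447, 0.0]
force: [0.6, -2.7, 4.1]
grip_width: -0.0
```

Bar is moving under 4–5 N; continue to the solid stop.

```bash
python3 -m jog '[[0,0,0.007,0,0,0,-1],[0,0,0.014,0,0,0,-1],[0,0,0.014,0,0,0,-1]]'; python3 -m jog '[[0,0,0.007,0,0,0,-1],[0,0,0.014,0,0,0,-1],[0,0,0.014,0,0,0,-1]]'; python3 -m jog '[[0,0,0.007,0,0,0,-1],[0,0,0.014,0,0,0,-1],[0,0,0.014,0,0,0,-1]]'
```

```text
time: 5.22
tcp_pos: [0.6629, -0.0298, 0.0601]
tool_rot: [1.969, 2.447, 0.0]
force: [1.2, -3.7, 6.5]
grip_width: 0.0
time: 5.6
tcp_pos: [0.6629, -0.0298, 0.06]
tool_rot: [1.969, 2.447, 0.001]
force: [-4.0, -2.6, 18.8]
grip_width: -0.0001
time: 5.98
tcp_pos: [0.663, -0.0298, 0.0599]
tool_rot: [1.969, 2.447, 0.002]
force: [-7.6, -2.5, 30.1]
grip_width: 0.0002
```

```bash
python3 -m jog '[[0,0,-0.25,0,0,0,-1],[0,0,-0.6,0,0,0,-1],[0.3,0.05,-0.8,0,0,0,0],[0.65,0.1,-0.8,0,0,0,0],[1,0.1,-0.8,0,0,0,0],[1,0.1,-0.8,0,0,0,0]]' 20; python3 - <<'E'
from h import *
w=p2w(.01553,.05796);go([(*w,.17),(*w,.09)])
E
```

```text
time: 6.72
tcp_pos: [0.642, 0.13, 0.174]
tool_rot: [-1.951, -2.453, -0.003]
force: [0.1, -0.0, -0.4]
grip_width: 0.0431
shift [0.32, 0.01, 0.029] turn [-0.004, -0.009, 0.013]
shift [0.316, 0.012, 0.562] turn [-0.004, -0.009, 0.013]
```

```bash
python3 -m jog '[[0.32,0.01,0.03,0,0,0.01,0],[0.32,0.01,0.03,0,0,0.01,0],[0.32,0.01,0.03,0,0,0.01,0]]'; python3 - <<'E'
from h import *
import cv2
w=p2w(.01553,.05796);go([(*w,.17),(*w,.09)])
for n in('side',):
    p,d=env.grab_frame(n);cv2.imwrite(f'pics/{n}1.png',cv2.resize(p[130:330,200:420,::-1],None,fx=2.8,fy=2.8,interpolation=cv2.INTER_CUBIC))
E
```

```text
time: 7.1
tcp_pos: [0.6355, 0.1675, 0.1703]
tool_rot: [-1.977, -2.44, 0.002]
force: [0.2, -0.2, -0.5]
grip_width: 0.0429
shift [0.067, -0.005, 0.002] turn [-0.002, 0.0, -0.01]
shift [0.067, -0.004, 0.536] turn [-0.002, 0.0, -0.01]
```

View pics/side1.png

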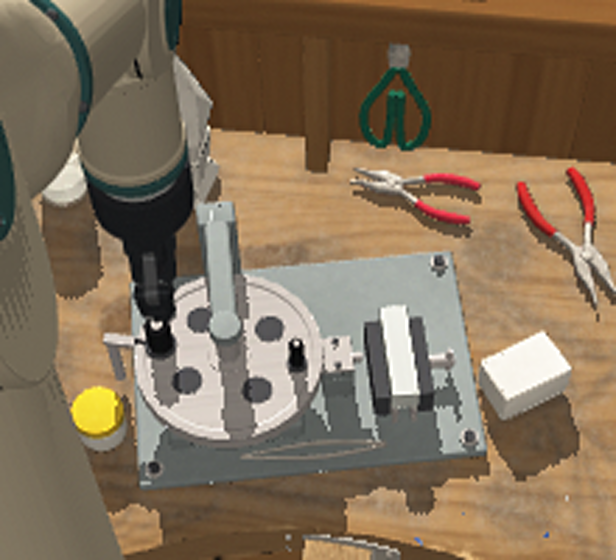

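```bash
python3 -m jog '[[0,0,0,0,0,0,0],[0,0,0,0,0,0,0]]'; python3 - <<'E'
from h import *
w=p2w(.01553,.05796);go([(*w,.17),(*w,.09)])
E
```

```text
time: 7.4
tcp_pos: [0.6363, 0.1667, 0.1711]
tool_rot: [1.98, 2.439, -0.0]
force: [-0.4, 0.1, -0.3]
grip_width: 0.0424
shift [0.073, -0.009, 0.007] turn [-0.0, 0.0, -0.013]
shift [0.073, -0.009, 0.54] turn [-0.0, 0.0, -0.013]
```

```bash
python3 -m jog '[[0.07,-0.01,0.0,0,0,-0.01,0],[0.07,-0.01,0.2,0,0,-0.01,0],[0.07,-0.01,0.4,0,0,-0.01,0],[0.07,-0.01,0.54,0,0,-0.01,0],[0.07,-0.01,0.54,0,0,-0.01,0],[0.07,-0.01,0.54,0,0,-0.01,0]]'; python3 - <<'E'
from h import *
w=p2w(.01553,.05796);go([(*w,.09)])
E
```

```text
time: 8.15
tcp_pos: [0.633, 0.1782, 0.0909]
tool_rot: [1.968, 2.448, 0.002]
force: [-0.3, 0.5, 0.6]
grip_width: 0.0426
shift [-0.007, -0.004, 0.006] turn [0.002, -0.0, -0.0]
```

```bash
python3 -m jog '[[0,0,0,0,0,0,-1],[0,0,0,0,0,0,-1],[0,0,0,0,0,0,-1],[0,0,0,0,0,0,-1],[0,0,0,0,0,0,-1]]' 20; cat >> h.py <<'E'
def arc(a,b,st=10):
    f=lambda t:60/150*np.array([np.sin(np.radians(t)),np.cos(np.radians(t))])
    print(a,[(f(t)-f(a)).round(3).tolist() for t in np.arange(a+st,b+.1,st)])
def where():
    s=env.state();d=Rp.T@(np.array(s['tcp_pos'])[:2]-AX);print('r,phi',np.hypot(*d).round(4),np.degrees(np.arctan2(d[1],d[0])).round(2),s['tcp_pos'],s['force'],s['grip_width'])
E
python3 - <<'E'
from h import *
where();arc(75,155);arc(155,235);arc(235,305)
E
```

```text
time: 8.78
tcp_pos: [0.6334, 0.1781, 0.0913]
tool_rot: [1.968, 2.447, 0.003]
force: [-0.4, 0.8, 5.9]
grip_width: 0.0214
r,phi 0.061 74.4 [0.63339853 0.17808601 0.09134286] [-0.3882724   0.83627613  5.87556721] 0.021362079700671797
75 [[0.012, -0.069], [0.012, -0.138], [0.0, -0.207], [-0.024, -0.273], [-0.059, -0.333], [-0.104, -0.386], [-0.157, -0.431], [-0.217, -0.466]]
155 [[-0.066, -0.024], [-0.134, -0.036], [-0.204, -0.036], [-0.273, -0.024], [-0.338, -0.0], [-0.398, 0.035], [-0.452, 0.08], [-0.497, 0.133]]
235 [[-0.035, 0.06], [-0.059, 0.126], [-0.071, 0.195], [-0.071, 0.264], [-0.059, 0.333], [-0.035, 0.398], [-0.0, 0.459]]
```

```bash
python3 -m jog '[[0.01,-0.035,0,0,0,0,-1],[0.012,-0.069,0,0,0,0,-1],[0.012,-0.138,0,0,0,0,-1],[0,-0.207,0,0,0,0,-1],[-0.024,-0.273,0,0,0,0,-1],[-0.059,-0.333,0,0,0,0,-1],[-0.104,-0.386,0,0,0,0,-1],[-0.104,-0.386,0,0,0,0,-1]]'; python3 - <<'E'
from h import *
where();arc(135,205);arc(205,275)
s=env.state();print(Rp.T@np.array(s['force'])[:2])
E
```

```text
time: 9.78
tcp_pos: [0.5794, 0.1488, 0.0912]
tool_rot: [1.97, 2.446, 0.001]
force: [0.1, -2.2, 9.5]
grip_width: 0.0211
r,phi 0.0597 135.62 [0.57939517 0.148793   0.09123745] [ 0.11849841 -2.15598866  9.52857077] 0.021136538161146582
135 [[-0.053, -0.045], [-0.114, -0.08], [-0.179, -0.104], [-0.248, -0.116], [-0.318, -0.116], [-0.386, -0.104], [-0.452, -0.08]]
205 [[-0.06, 0.035], [-0.114, 0.08], [-0.159, 0.133], [-0.193, 0.193], [-0.217, 0.259], [-0.229, 0.328], [-0.229, 0.397]]
[-0.34740154 -2.13111265]
```

```bash
python3 -m jog '[[-0.053,-0.045,-0.005,0,0,0,-1],[-0.114,-0.08,-0.01,0,0,0,-1],[-0.179,-0.104,-0.01,0,0,0,-1],[-0.248,-0.116,-0.01,0,0,0,-1],[-0.318,-0.116,-0.01,0,0,0,-1],[-0.386,-0.104,-0.01,0,0,0,-1],[-0.452,-0.08,-0.01,0,0,0,-1]]'; python3 -m jog '[[-0.06,0.035,0,0,0,0,-1],[-0.114,0.08,0,0,0,0,-1],[-0.159,0.133,0,0,0,0,-1],[-0.193,0.193,0,0,0,0,-1],[-0.217,0.259,0,0,0,0,-1],[-0.229,0.328,0,0,0,0,-1],[-0.229,0.397,0,0,0,0,-1],[-0.229,0.397,0,0,0,0,-1]]'; python3 - <<'E'
from h import *
where();arc(275,305)
E
```

```text
time: 10.65
tcp_pos: [0.5825, 0.0825, 0.0914]
tool_rot: [-1.968, -2.448, -0.004]
force: [3.7, 5.1, -0.5]
grip_width: 0.0212
time: 11.65
tcp_pos: [0.6489, 0.0608, 0.0914]
tool_rot: [1.968, 2.447, 0.001]
force: [0.8, 3.6, 2.2]
grip_width: 0.0215
r,phi 0.0595 -83.93 [0.6488537  0.06075817 0.0913637 ] [0.79429235 3.58399977 2.18737918] 0.021533442961464776
275 [[0.012, 0.069], [0.036, 0.134], [0.071, 0.195]]
```

```bash
python3 -m jog '[[0.012,0.069,0,0,0,0,-1],[0.036,0.134,0,0,0,0,-1],[0.06,0.18,0,0,0,0,-1],[0.06,0.18,0,0,0,0,-1]]'; python3 -c "
from h import *
where()"; python3 -m jog '[[0,0,0,0,0,0,-0.1],[0,0,0,0,0,0,-0.1],[0,0,0,0,0,0,-0.1],[0,0,-0.3,0,0,0,-0.1],[0,0,-0.6,0,0,0,-0.1],[0,0,-0.6,0,0,0,-0.1]]'; python3 - <<'E'
from h import *
where()
s=env.state()
f=lambda a:p2w(.06*np.cos(np.radians(a)),.06*np.sin(np.radians(a)))
for a in (120,122,124,126):w=f(a);go([(*w,.17),(*w,.09)])
import cv2
for n in('top','side'):
    p,d=env.grab_frame(n);cv2.imwrite(f'pics/{n}2.png',p[:,:,::-1])
a=cv2.imread('pics/top2.png')[165:305,220:400];b=cv2.imread('pics/side2.png')[190:310,220:400]
cv2.imwrite('pics/c3.png',np.vstack([cv2.resize(a,(450,350)),cv2.resize(b,(450,250*450//450))])[:600])
E
```

```text
time: 12.15
tcp_pos: [0.6732, 0.0755, 0.0914]
tool_rot: [1.967, 2.447, 0.002]
force: [0.6, 2.9, 2.2]
grip_width: 0.0213
r,phi 0.0601 -56.39 [0.67323745 0.07546673 0.0913798 ] [0.6377087  2.88567251 2.17634411] 0.02133108830821722
time: 12.9
tcp_pos: [0.6749, 0.0746, 0.1859]
tool_rot: [1.966, 2.443, 0.009]
force: [-0.0, -0.2, -0.3]
grip_width: 0.0385
r,phi 0.0619 -55.89 [0.67490019 0.07461233 0.1858601 ] [-0.00422456 -0.15941571 -0.33226219] 0.03852267173581496
shift [0.688, -0.433, 0.101] turn [0.01, 0.002, -0.001]
shift [0.688, -0.437, 0.635] turn [0.01, 0.002, -0.001]
shift [0.681, -0.445, 0.101] turn [0.01, 0.002, -0.001]
shift [0.681, -0.449, 0.635] turn [0.01, 0.002, -0.001]
shift [0.673, -0.456, 0.101] turn [0.01, 0.002, -0.001]
shift [0.674, -0.461, 0.634] turn [0.01, 0.002, -0.001]
shift [0.665, -0.468, 0.101] turn [0.01, 0.002, -0.001]
shift [0.666, -0.472, 0.634] turn [0.01, 0.002, -0.001]
```

View pics/c3.png

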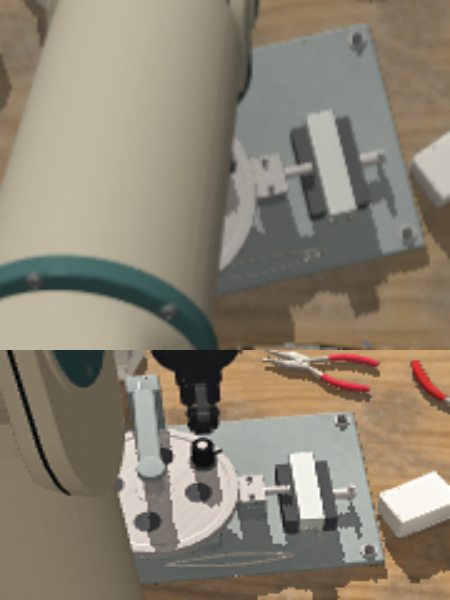

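```bash
python3 -m jog '[[0.3,-0.2,0.0,0,0,0,-0.1],[0.67,-0.455,0.05,0,0,0,-0.1],[0.67,-0.455,0.08,0,0,0,-0.1],[0.67,-0.455,0.1,0,0,0,-0.1],[0.67,-0.455,0.1,0,0,0,-0.1],[0.67,-0.455,0.1,0,0,0,-0.1]]'; python3 - <<'E'
from h import *
where()
print(plane('side',(301.2,236.6),.12))
f=lambda a:p2w(.06*np.cos(np.radians(a)),.06*np.sin(np.radians(a)))
d=Rp.T@(plane('side',(301.2,236.6),.12)[:2]-AX);print('thick phi',np.degrees(np.arctan2(d[1],d[0])))
w=f(123.6);go([(*w,.17),(*w,.091)])
E
```

```text
time: 13.75
tcp_pos: [0.5848, 0.157, 0.1664]
tool_rot: [1.971, 2.445, -0.0]
force: [0.5, 0.2, -0.5]
grip_width: 0.0385
r,phi 0.0602 126.2 [0.58484522 0.15700813 0.16640522] [ 0.47297592  0.23801812 -0.45373225] 0.038452507724898326
[0.66713513 0.07293309 0.12      ]
thick phi -62.411541277426956
shift [0.009, 0.016, -0.024] turn [0.001, 0.001, -0.004]
shift [0.01, 0.015, 0.503] turn [0.001, 0.001, -0.004]
```

```bash
python3 -m jog '[[0.01,0.015,0.15,0,0,0,-0.1],[0.01,0.015,0.35,0,0,0,-0.1],[0.01,0.015,0.5,0,0,0,-0.1],[0.01,0.015,0.5,0,0,0,-0.1],[0.01,0.015,0.5,0,0,0,-0.1],[0.01,0.015,0.5,0,0,0,-0.1]]'; python3 -m jog '[[0,0,0,0,0,0,-1],[0,0,0,0,0,0,-1],[0,0,0,0,0,0,-1],[0,0,0,0,0,0,-1],[0,0,0,0,0,0,-1],[0,0,0,0,0,0,-1]]' 20;  python3 - <<'E'
from h import *
where()
E
```

```text
time: 14.5
tcp_pos: [0.5867, 0.1605, 0.0927]
tool_rot: [1.969, 2.447, 0.003]
force: [-0.7, 0.1, -0.8]
grip_width: 0.0388
time: 15.25
tcp_pos: [0.5868, 0.1606, 0.0924]
tool_rot: [1.968, 2.447, 0.003]
force: [1.2, -1.0, 5.6]
grip_width: 0.0111
r,phi 0.0612 122.43 [0.58683942 0.16061087 0.09237487] [ 1.19502228 -1.04480702  5.60281545] 0.011111414404798646
```

```bash
python3 - <<'E'
from h import *
arc(122.5,192.5);arc(192.5,242.5)
E
```

```text
122.5 [[-0.042, -0.055], [-0.094, -0.102], [-0.153, -0.14], [-0.217, -0.167], [-0.285, -0.182], [-0.355, -0.185], [-0.424, -0.176]]
192.5 [[-0.066, 0.021], [-0.128, 0.053], [-0.184, 0.096], [-0.231, 0.147], [-0.268, 0.206]]
```

```bash
python3 -m jog '[[-0.022,-0.027,0,0,0,0,-1],[-0.044,-0.055,0,0,0,0,-1],[-0.096,-0.102,0,0,0,0,-1],[-0.157,-0.14,0,0,0,0,-1],[-0.222,-0.167,0,0,0,0,-1],[-0.29,-0.182,0,0,0,0,-1],[-0.36,-0.185,0,0,0,0,-1],[-0.429,-0.176,0,0,0,0,-1]]'; python3 -m jog '[[-0.066,0.021,0,0,0,0,-1],[-0.128,0.053,0,0,0,0,-1],[-0.184,0.096,0,0,0,0,-1],[-0.231,0.147,0,0,0,0,-1],[-0.268,0.206,0,0,0,0,-1],[-0.268,0.206,0,0,0,0,-1],[-0.268,0.206,0,0,0,0,-1]]'; python3 - <<'E'
from h import *
where()
f=lambda a:p2w(.06*np.cos(np.radians(a)),.06*np.sin(np.radians(a)))
go([(*f(a),.091) for a in(245,250,252,254,255)])
import cv2
for n in('top','side'):
    p,d=env.grab_frame(n);cv2.imwrite(f'pics/{n}3.png',p[:,:,::-1])
a=cv2.imread('pics/top3.png')[165:305,220:400];b=cv2.imread('pics/side3.png')[190:310,220:400]
cv2.imwrite('pics/c4.png',np.vstack([cv2.resize(a,(450,350)),cv2.resize(b,(450,250))]))
E
```

```text
time: 16.25
tcp_pos: [0.5764, 0.0935, 0.0924]
tool_rot: [1.966, 2.447, 0.009]
force: [7.8, 5.4, 2.1]
grip_width: 0.0112
time: 17.12
tcp_pos: [0.6135, 0.0619, 0.0924]
tool_rot: [-1.967, -2.449, -0.006]
force: [1.5, 4.5, 8.1]
grip_width: 0.011
r,phi 0.0577 -118.97 [0.61354962 0.0619129  0.09235122] [1.51955489 4.54724734 8.11519518] 0.011013078169929361
shift [-0.026, 0.017, 0.009] turn [0.004, -0.004, 0.001]
shift [-0.04, 0.049, 0.009] turn [0.004, -0.004, 0.001]
shift [-0.044, 0.063, 0.009] turn [0.004, -0.004, 0.001]
shift [-0.048, 0.076, 0.009] turn [0.004, -0.004, 0.001]
shift [-0.05, 0.083, 0.009] turn [0.004, -0.004, 0.001]
```

View pics/c4.png

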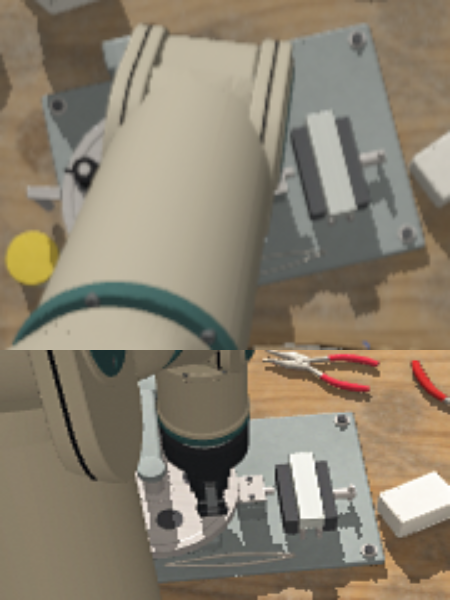

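```bash
python3 -m jog '[[-0.01,0.02,0,0,0,0,-1],[-0.02,0.04,0,0,0,0,-1],[-0.027,0.06,0,0,0,0,-1],[-0.027,0.06,0,0,0,0,-1],[-0.027,0.06,0,0,0,0,-1]]'; cat >> h.py <<'E'
import cv2
def blob(im):
    m=(im.max(2)<60).astype(np.uint8);x0,y0=235,215;m=m[y0:265,x0:275]
    k,l,st,ce=cv2.connectedComponentsWithStats(m,connectivity=4)
    i=1+np.argmin([np.hypot(*(c-[18,24]))-.1*s[4] for c,s in zip(ce[1:],st[1:])])
    return st[i].tolist(),(ce[i]+[x0,y0]).round(2)
E
python3 - <<'E'
from h import *
where()
p,d=env.grab_frame('top');cv2.imwrite('pics/top4.png',p[:,:,::-1])
ims=[cv2.imread(f'pics/top{i}.png') for i in(0,3,4)]
for i in ims:print(blob(i))
cv2.imwrite('pics/c5.png',np.hstack([cv2.resize(i[215:265,225:285],(400,333),interpolation=cv2.INTER_NEAREST) for i in (ims[0],ims[2])]))
E
```

```text
time: 17.85
tcp_pos: [0.6221, 0.06, 0.0923]
tool_rot: [-1.966, -2.447, -0.005]
force: [1.0, 4.5, 8.7]
grip_width: 0.0107
r,phi 0.0577 -110.28 [0.62209602 0.06004035 0.09232431] [0.9950145  4.53235931 8.74855235] 0.010662489828613592
([12, 21, 13, 12, 82], array([254.45, 242.45]))
([11, 13, 13, 13, 56], array([252.96, 234.09]))
([10, 18, 11, 11, 36], array([250.44, 237.58]))
```

View pics/c5.png

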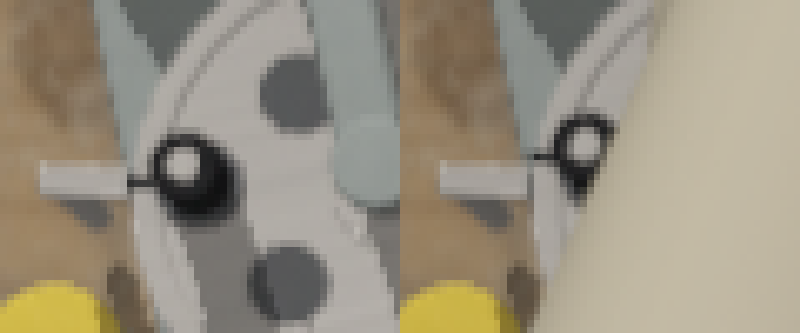

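```bash
python3 -m jog '[[-0.004,0.012,0,0,0,0,-1],[-0.008,0.024,0,0,0,0,-1],[-0.008,0.024,0,0,0,0,-1],[-0.008,0.024,0,0,0,0,-1]]'; cat >> h.py <<'E'
def pin(im,g):
    # bright pin top inside dark sleeve: weighted centroid near guess
    x,y=g;w=im[y-4:y+5,x-4:x+5].astype(float).mean(2);v,u=np.mgrid[y-4:y+5,x-4:x+5]
    k,l,st,ce=cv2.connectedComponentsWithStats((w>110).astype(np.uint8),connectivity=4)
    m=(l==l[4,4])*(w-100).clip(0);return (m*u).sum()/m.sum(),(m*v).sum()/m.sum(),(m>0).sum()
E
python3 - <<'E'
from h import *
where()
p,d=env.grab_frame('top');cv2.imwrite('pics/top5.png',p[:,:,::-1])
ims=[cv2.imread(f'pics/top{i}.png') for i in(0,4,5)]
print(pin(ims[0],(252,239)),pin(ims[1],(252,237)),pin(ims[2],(252,238)))
cv2.imwrite('pics/c6.png',np.hstack([cv2.resize(i[215:265,225:285],(400,333),interpolation=cv2.INTER_NEAREST) for i in (ims[0],ims[2])]))
E
```

```text
time: 18.4
tcp_pos: [0.6254, 0.0597, 0.0923]
tool_rot: [-1.965, -2.447, -0.004]
force: [-0.7, 4.6, 10.3]
grip_width: 0.011
r,phi 0.0577 -106.96 [0.62541502 0.05969135 0.09229425] [-0.68832505  4.64470064 10.28259861] 0.011013195434651013
(np.float64(251.93335248491806), np.float64(239.03792013789135), np.int64(21)) (np.float64(252.2535765379113), np.float64(236.1777539341917), np.int64(19)) (np.float64(253.69468739876902), np.float64(238.67330741820535), np.int64(41))
```

View pics/c6.png

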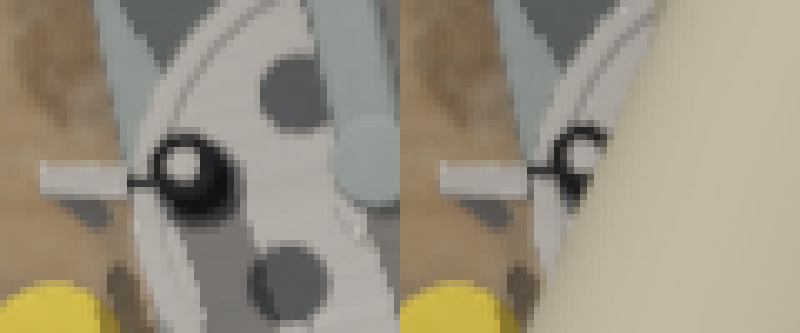

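```bash
cat >> h.py <<'E'
def mark(im):
    r=[]
    for x in(245,246,247):
        c=im[228:248,x].astype(float).mean(1);w=(110-c).clip(0);i=np.argmax(w);s=slice(max(i-2,0),i+3);r.append((w[s]*np.arange(228,248)[s]).sum()/max(w[s].sum(),1e-9))
    return np.round(r,2)
E
python3 - <<'E'
from h import *
for i in(0,3,4,5):
    im=cv2.imread(f'pics/top{i}.png');print(i,mark(im),im[234:245,246].mean(1).round(0))
f=lambda a,r,z:C['top']['K']@(C['top']['R']@np.array([*p2w(r*np.cos(np.radians(a)),r*np.sin(np.radians(a))),z])+C['top']['t'])
for a in(62,70.5,73.8,75):q=f(a,.080,.083);print(a,q[:2]/q[2])
E
```

```text
0 [242.   242.   241.44] [168. 168. 171. 170. 164. 159. 161. 128.  59. 139. 170.]
3 [  0.   232.74 232.95] [134. 164. 163. 163. 163. 164. 164. 166. 166. 166. 167.]
4 [238. 238. 238.] [162. 158. 158. 128.  57. 126. 161. 163. 164. 163. 163.]
5 [240.   240.07 239.77] [162. 166. 163. 158. 156. 126.  56. 106. 151. 163. 164.]
62 [246.61485078 233.60836971]
70.5 [245.38083508 239.06071885]
73.8 [245.12297543 241.21610468]
75 [245.06033982 242.00294642]
```

```bash
python3 -m jog '[[-0.002,0.008,0,0,0,0,-1],[-0.004,0.015,0,0,0,0,-1],[-0.004,0.015,0,0,0,0,-1],[-0.004,0.015,0,0,0,0,-1]]'; python3 - <<'E'
from h import *
where()
p,d=env.grab_frame('top');cv2.imwrite('pics/top6.png',p[:,:,::-1])
for i in(0,5,6):
    im=cv2.imread(f'pics/top{i}.png');print(i,mark(im),[im[237:245,x].mean(1).round(0).tolist() for x in(245,246,247)])
E
```

```text
time: 18.95
tcp_pos: [0.6275, 0.0595, 0.0923]
tool_rot: [-1.965, -2.447, -0.003]
force: [-1.0, 4.4, 10.8]
grip_width: 0.0113
r,phi 0.0577 -104.85 [0.6275413  0.05951906 0.09231074] [-0.95008338  4.42084412 10.77437753] 0.011292755727952486
0 [242.   242.   241.44] [[160.0, 164.0, 164.0, 157.0, 116.0, 59.0, 139.0, 169.0], [170.0, 164.0, 159.0, 161.0, 128.0, 59.0, 139.0, 170.0], [150.0, 117.0, 97.0, 100.0, 77.0, 59.0, 134.0, 164.0]]
5 [240.   240.07 239.77] [[152.0, 157.0, 129.0, 56.0, 125.0, 161.0, 163.0, 163.0], [158.0, 156.0, 126.0, 56.0, 106.0, 151.0, 163.0, 164.0], [122.0, 109.0, 80.0, 51.0, 101.0, 145.0, 159.0, 162.0]]
6 [241.52 241.47 240.8 ] [[154.0, 158.0, 159.0, 137.0, 81.0, 79.0, 141.0, 163.0], [163.0, 158.0, 155.0, 133.0, 77.0, 80.0, 141.0, 164.0], [143.0, 112.0, 94.0, 80.0, 49.0, 76.0, 135.0, 159.0]]
```

```bash
python3 -m jog '[[-0.001,0.004,0,0,0,0,-1],[-0.001,0.004,0,0,0,0,-1],[-0.001,0.004,0,0,0,0,-1]]'; python3 - <<'E'
from h import *
where()
p,d=env.grab_frame('top');cv2.imwrite('pics/top7.png',p[:,:,::-1])
im=cv2.imread(f'pics/top7.png');print(mark(im),[im[237:245,x].mean(1).round(0).tolist() for x in(245,246,247)])
E
python3 -m jog '[[0,0,0,0,0,0,-0.6],[0,0,0,0,0,0,-0.3],[0,0,0,0,0,0,-0.2],[0,0,0,0,0,0,-0.2]]'; python3 - <<'E'
from h import *
where()
p,d=env.grab_frame('top');cv2.imwrite('pics/top8.png',p[:,:,::-1])
im=cv2.imread(f'pics/top8.png');print(mark(im),[im[237:245,x].mean(1).round(0).tolist() for x in(245,246,247)])
E
```

```text
time: 19.38
tcp_pos: [0.628, 0.0595, 0.0923]
tool_rot: [-1.965, -2.446, -0.003]
force: [-0.9, 4.4, 11.1]
grip_width: 0.0109
r,phi 0.0577 -104.35 [0.62803885 0.0595102  0.09233309] [-0.92621382  4.36025966 11.12738706] 0.010943919641116932
[241.94 241.83 240.96] [[154.0, 158.0, 159.0, 149.0, 106.0, 56.0, 134.0, 163.0], [163.0, 158.0, 154.0, 142.0, 99.0, 56.0, 133.0, 163.0], [141.0, 110.0, 93.0, 80.0, 49.0, 54.0, 128.0, 158.0]]
time: 19.92
tcp_pos: [0.6285, 0.0565, 0.0911]
tool_rot: [-1.969, -2.447, 0.001]
force: [0.0, -0.2, -0.2]
grip_width: 0.0343
r,phi 0.0607 -103.83 [0.62848862 0.05651459 0.0910762 ] [ 0.040854   -0.21436319 -0.24337692] 0.03426817674179542
[241.93 241.82 240.97] [[154.0, 158.0, 158.0, 149.0, 106.0, 55.0, 133.0, 164.0], [164.0, 157.0, 154.0, 142.0, 98.0, 56.0, 133.0, 163.0], [141.0, 110.0, 94.0, 80.0, 49.0, 53.0, 128.0, 158.0]]
```

```bash
python3 -m jog '[[0,0,-0.2,0,0,0,-0.2],[0,0,-0.5,0,0,0,-0.2],[0,0,-0.8,0,0,0,-0.2],[-0.3,-0.3,-0.9,0,0,0,-0.2],[-0.7,-0.6,-1,0,0,0,-0.2],[-1,-0.7,-1,0,0,0,-0.2],[-1,-0.7,-1,0,0,0,-0.2]]'; python3 -m jog '[[-0.4,-0.1,0,0,0,0,-0.2],[-0.8,-0.2,0,0,0,0,-0.2],[-1,-0.3,0,0,0,0,-0.2],[-1,-0.3,0,0,0,0,-0.2]]'; python3 - <<'E'
from h import *
where()
for n in('top','side'):
    p,d=env.grab_frame(n);cv2.imwrite(f'pics/{n}9.png',p[:,:,::-1])
im=cv2.imread(f'pics/top9.png');print(mark(im),[im[237:245,x].mean(1).round(0).tolist() for x in(245,246,247)])
print(blob(im),blob(cv2.imread('pics/top0.png')))
a=im[165:305,220:430];b=cv2.imread('pics/side9.png')[190:310,220:410]
cv2.imwrite('pics/c9.png',np.vstack([cv2.resize(a,(450,300)),cv2.resize(b,(450,284))]))
E
```

```text
time: 20.85
tcp_pos: [0.5567, -0.1195, 0.2427]
tool_rot: [1.98, 2.435, -0.004]
force: [-0.6, 0.3, -0.2]
grip_width: 0.0343
time: 21.35
tcp_pos: [0.5453, -0.2716, 0.2413]
tool_rot: [1.975, 2.442, -0.003]
force: [-0.1, -0.1, -0.2]
grip_width: 0.0342
r,phi 0.3979 -114.69 [ 0.54532341 -0.27161168  0.24129017] [-0.11473599 -0.07465865 -0.23318556] 0.03421482489139918
[242.   241.91 241.06] [[162.0, 166.0, 167.0, 156.0, 112.0, 61.0, 142.0, 172.0], [172.0, 166.0, 162.0, 150.0, 105.0, 60.0, 141.0, 172.0], [149.0, 117.0, 100.0, 86.0, 52.0, 58.0, 136.0, 166.0]]
([12, 20, 13, 13, 83], array([254.23, 242.35])) ([12, 21, 13, 12, 82], array([254.45, 242.45]))
```

View pics/c9.png

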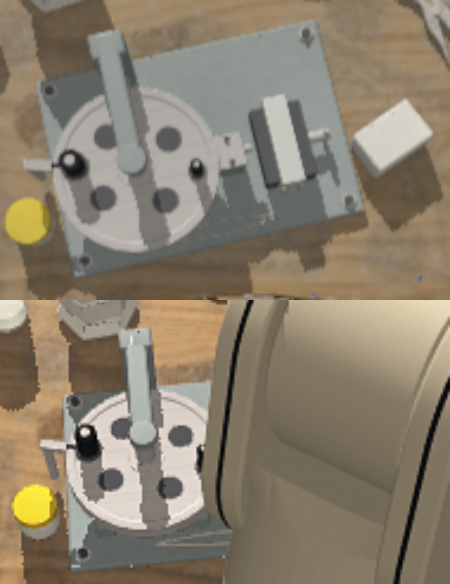

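```bash
python3 -c "
from h import *
s=env.state();print(s['time'],s['force'],abs(np.array(s['joint_vel'])).max());print(env.close_job())"
```

```text
21.45 [0.14605779 1.57491197 0.71884947] 0.026298523087566892
the job is handed in; nothing more can be done
None
```

The stroke is made: I bedded the bar first, then turned the flywheel one full revolution back to the index tab, and handed the job in at 21.5 s.

- **Bar:** I pressed its middle with the shut fingers. It moved down under about 4–6 N and stopped solidly at 59.9 mm above the bench, where the force rose to 30 N without further travel.
- **Flywheel:** I turned it anticlockwise by the thick handle for about 230°. Then I changed hands over the overarm and finished the revolution on the thin handle, creeping up to the mark in small checked steps.
- **Last checks:**
  - From the top view, the rim mark is within about 0.1 pixel of its starting row, roughly 0.1–0.2° and just short rather than over.
  - The thick handle's outline is within 0.25 pixel of where it began.
  - Neither moved when I released the handle.
  - The jar, plaster block and tweezers look undisturbed; I did not look again at the wax, charcoal and pliers, which the hand never came near.
- **What disagreed:**
  - Near the end, the hand's position suggested 1.3° left to turn where the mark showed 2.8°. I went by the mark.
  - While gripping a handle the hand felt up to about 11 N of upward push. I did not find its cause, and it vanished on release.
  - The last side view was partly hidden by the arm, so the final check of the bar and vise rests on the top view only.

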